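# Seat the loose paint tablet in its palette well

### The job

One round paint tablet is lying loose on the flat of the white porcelain palette. Gently push it with the fingertips across the palette and over the edge of the empty round well so that it drops in and lies flat and fully home; do not pick it up, and do not squeeze or press it hard, because it is brittle. Leave the jars, the cup and the brush where they are.

Things in the scene. Friction and masses are not known exactly. Their poses are not given: they have to be found in the camera images.
- tablet: the loose paint tablet: a plain brick-red disc, 44 mm diameter, 12 mm thick, about 30 g, brittle (contact force must stay under 30 N). Origin at the centre of its underside, z up. It starts flat on the palette's mixing flat, at least 60 mm from the well's centre, and slides with ordinary friction. Two tablets of the same look are fixed flush in the other wells
- palette: the palette's mixing flat: fixed white porcelain slab, 100 mm along x, 198 mm along y, top 22 mm above the table; origin at the centre of its underside. On its +x side three 66 mm square blocks of equal height stand in a row, centres at x 83 mm, y -66, 0, +66 mm from here, making one level top; any one of them has the empty well, the others hold flush tablets
- well: the palette's square block (66 x 66 x 22 mm, white porcelain, fixed) with the empty round well at its middle: bore 48 mm diameter, 12 mm deep, open to the top, rim level with the surrounding palette. Origin at the centre of the block's underside, axes parallel to the palette's
- well_floor (a point): centre of the floor of the empty well, 12 mm below the rim and 10 mm above the table. A seated tablet has its underside here and its top flush with the palette
- jar_a: bystander, paint jar with black cap, 44 mm diameter, 60 mm tall, loose, standing beside the palette's wells on its +y side; origin at the centre of its underside
- jar_b: bystander, same kind of jar, 44 mm diameter, 60 mm tall, loose, standing beyond the palette's far +y corner; origin at the centre of its underside
- cup: bystander, empty white ceramic water cup, 70 mm diameter, 75 mm tall, loose, standing beside the wells on the palette's -y side; origin at the centre of its underside
- brush: bystander, flat wash brush 185 mm long, 17 mm wide, 7 mm thick, loose, lying on the table beyond the wells (palette +x side), roughly along the palette's y; origin near its middle, at its underside
Not all that is in view belongs to the job. What is shaped like the well but purple is not meant.

How it is judged:
At the end, for the whole second after the job is handed in: the tablet lies in the empty well: centred within 4.5 mm, its underside within 2 mm of the well's floor, level within 0.06 rad, at rest (horizontal distance between tablet and well_floor below 0.0045 m and z of tablet in the frame of well_floor below 0.002 m and angle between tablet's own z axis and vertical below 0.06 rad and linear speed of tablet below 0.01 m/s); the robot touches nothing.
It fails at once if the tablet is lifted or carried: its underside more than 8 mm above the palette's top (z of tablet in the frame of palette above 0.03 m).
It fails at once if the brittle tablet is squeezed or pressed with more than 30 N (contact force between the fingers and tablet above 30 N).
It fails at once if a jar, the cup or the brush is moved more than 15 mm (distance of any of jar_a, jar_b, cup, brush from where it was at the start of the episode above 0.015 m).
It also fails if it takes over 45 s, if anything falls off the work surface, if the arm or the gripper's body presses on something with over 40 N, if the wrist force passes 120 N, or if a joint passes its speed limit or range.

### The arm

A 6-joint arm with a two-finger parallel gripper is mounted at the origin on the work surface. World frame = base frame: x ahead of the robot, y to its left, z up, the work surface at z = 0. Lengths are in m, angles in rad, forces in N, time in s.
With the tool pointing down it reaches from about 0.35 to 0.975 m from the base axis. Payload 4.9 kg.
Tool frame: the origin (TCP) lies midway between the tips of the shut fingers; the grasp point (between the pads) lies manip.tcp_to_grasp behind it (manip.tcp_to_grasp is the distance from the TCP to the grasp point, in m); z points along the fingers, y is the line along which they close (so a half turn about z gives the same grasp; the last joint's range is limited). The gripper opens to 85 mm and grips with 20 to 120 N. Pads are 22 mm wide; open, the fingers measure 114 mm over their backs; the gripper's body (76 mm by 85 mm) begins 54 mm behind the grasp point. The pads swing forward as they close: fully open they stand 13 mm farther back than shut.
Start: joints at [1.025, 0.053, 1.613, -0, 1.476, -0.119], TCP at [0.259, 0.569, 0.231] pointing down, gripper open.
Joint ranges: [-3.01, 3.01], [-1.01, 2.22], [0.06, 2.58], [-1.02, 4.17], [0.09, 2.62], [-3.14, 3.14]. Speed limits (rad/s): [2.57, 2.57, 3.14, 3.14, 3.14, 3.14].

### API

Orientations are given as a unit quaternion [w, x, y, z].
In Python, from plant import manip, grab_frame, calibration, job_done gives the robot as it stands.
- The arm moves only by the tool send_rows, never from a script. Its argument "rows" is a list of rows, each an object of numbers: "x", "y", "z": the shift along the tool's x, y, z normalised to -1 to 1, where 1 is 15 cm; "wx", "wy", "wz": the turn, a rotation vector about the tool's x, y, z normalised to -1 to 1, where 1 is pi/4 rad; "hand": the opening, from -1 (shut) to 1 (fully open). In form: [{"x": .., "y": .., "z": .., "wx": .., "wy": .., "wz": .., "hand": ..}, ...]. A call has exactly 10 rows; each row shifts and turns the commanded pose from where the row before left it, along the tool's axes as they then stand; what a row does not reach is not made up. A row lasts 1/12 s, in which the tool goes at most 41.7 mm and 7.16 degrees, less where a joint would pass 70% of its speed; a pose out of reach is approached as far as the arm can. A call with a number of a shift or a turn outside -1 to 1 is refused whole. A call with a gripper value outside its range is refused whole. The fingers move at their own pace and stop on an object; the grip force is fixed at half the most. Time passes only in rows, so rows that do not move let the fingers close, or fill a call up. It gives the time, the measured TCP pose, the force, the opening and the grip force at its end, in the units of the state.
- manip.state(): the state, without advancing time (a new reading comes with each control period).
- grab_frame(name): name is "side" or "top" or "wrist"; returns the picture (400x640x3 uint8, blue, green, red); there is no depth.
- calibration(name): a dict with "camera_matrix" (3x3 intrinsics, pixels), "R" (3x3) and "t" (3): a world point X has camera coordinates R X + t. Camera axes: x right, y down, z forward; pixel columns grow to the right and rows downward; lengths in m; the calibration is good to about 2 mm. A picture is of the moment at which its call begins: read the wrist's pose just before it. calibration takes no time and is no camera call; for the wrist camera it gives the pose at the moment of the call.
- job_done(): hands the job in; it is judged then, once.
The state is a dict: "time": time; "joint_pos": joint angles; "joint_vel": joint speeds; "joint_efforts": joint torques, N m; "tool_pos": TCP position; "tool_rot": TCP orientation; "contact_force": force on the tool from outside, world axes, zero at the start; "ft_torque": the same for the moment, N m; "gripper_width": opening from 0.0 (shut) to 1.0 (fully open); "grasp_force": force on a finger pad.
Only numpy, scipy, OpenCV 4.12 (cv2) and the standard library are available. Lean on these libraries where they do the work, as an engineer would, in place of code of your own. Each camera call takes 0.05 s, during which the arm holds its last target. There are 200 camera calls.

## Working session

There is one attempt and no reset: what is moved stays moved. The work goes in short steps, Python scripts to look and compute and a tool call to move; the robot and the scene stay as the last step left them, time stands still between calls to the robot, and variables do not carry over. Pictures are saved under pics/ and viewed, at most 10 in all, crops included, and the job is handed in when it is done.

Besides the shell and the picture viewer there is one more tool, called after "Request:" as a command line: name --argument value ..., lists and objects as JSON in quotes. send_rows: Moves the arm, as the interface text tells. Scaled input: -1 to 1 covers 15 cm each way for a shift and pi/4 rad each way for a turn. Its arguments: {"type":"object","properties":{"rows":{"type":"array","items":{"type":"object","properties":{"x":{"type":"number","minimum":-1,"maximum":1},"y":{"type":"number","minimum":-1,"maximum":1},"z":{"type":"number","minimum":-1,"maximum":1},"wx":{"type":"number","minimum":-1,"maximum":1},"wy":{"type":"number","minimum":-1,"maximum":1},"wz":{"type":"number","minimum":-1,"maximum":1},"hand":{"type":"number"}}}}},"required":["rows"]}

```bash
mkdir -p pics
python3 - <<'E'
from plant import manip, grab_frame, calibration
import cv2
for n in("top","side"):
    cv2.imwrite(f"pics/{n}0.png",grab_frame(n)); c=calibration(n); print(n,c)
print(manip.state(), manip.tcp_to_grasp)
E
```

```text
top {'camera_matrix': array([[379.60533172,   0.        , 317.40097363],
       [  0.        , 379.60533172, 202.16440712],
       [  0.        ,   0.        ,   1.        ]]), 'R': array([[ 0.02129282, -0.99977233,  0.00137675],
       [-0.97674181, -0.02109615, -0.21337852],
       [ 0.21335899,  0.0031987 , -0.97696863]]), 't': array([0.03373615, 0.65219306, 0.80338153])}
side {'camera_matrix': array([[517.59612392,   0.        , 315.8630776 ],
       [  0.        , 517.59612392, 205.57313115],
       [  0.        ,   0.        ,   1.        ]]), 'R': array([[ 0.99656051, -0.08122391,  0.01642653],
       [-0.03580333, -0.60078981, -0.79860486],
       [ 0.0747347 ,  0.79526994, -0.60163149]]), 't': array([-0.62094569,  0.08161866,  1.24319922])}
{'time': 0.1, 'joint_pos': array([ 1.02502524e+00,  5.33057012e-02,  1.61418031e+00, -3.86931250e-05,
        1.47602393e+00, -1.18977174e-01]), 'joint_vel': array([ 0.00079978, -0.00246894, -0.00487634, -0.00019499, -0.00062628,
        0.00024281]), 'joint_efforts': array([ 4.60406427e-04, -3.94899201e+01, -3.71366107e+01, -1.65447309e-04,
        3.82262937e-03,  1.72535420e-05]), 'tool_pos': array([0.25841398, 0.56843693, 0.23016265]), 'tool_rot': array([-2.94589559e-04,  2.11779113e-01,  9.77317087e-01, -9.12459638e-04]), 'contact_force': array([ 0.76555791,  0.35280751, -0.19257909]), 'ft_torque': array([-0.01793297, -0.03501275,  0.02657333]), 'grasp_force': 0.0, 'gripper_width': 1.0014727450558165} 0.0187
```

View pics/top0.png

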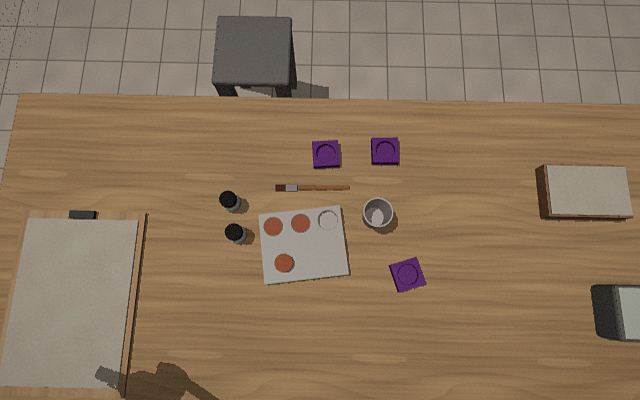

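View pics/side0.png

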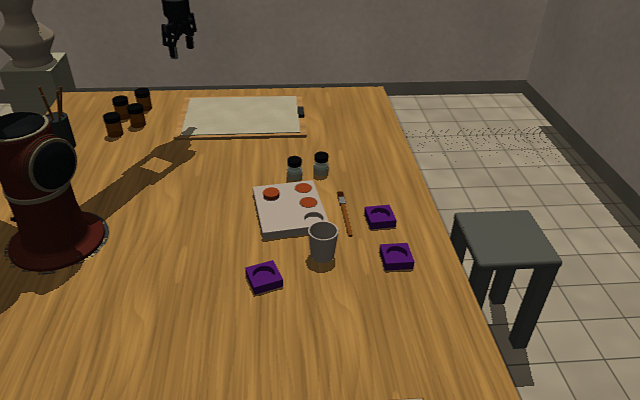

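The top view shows the white palette at about (304,245), fixed tablets at (273,227) and (301,223), the loose tablet at (284,263) and the empty white well at (328,220). The purple squares at (326,154), (385,151) and (407,274) are decoys, so the white bore in the palette row is the one meant. The side view agrees: loose tablet at (271,194), well at (314,217). The jars, cup and brush stand around the palette.

```bash
cat > h.py <<'E'
import numpy as np, cv2
from plant import manip, grab_frame, calibration
from scipy.spatial.transform import Rotation as Ro
def ray(c,px,z):
    K,R,t=c["camera_matrix"],np.array(c["R"]),np.array(c["t"])
    px=np.atleast_2d(px).astype(float)
    d=(R.T@np.linalg.inv(K)@np.c_[px,np.ones(len(px))].T).T
    o=-R.T@t
    return o+d*((z-o[2])/d[:,2])[:,None]
def reds(im):
    h=cv2.cvtColor(im,cv2.COLOR_BGR2HSV)
    return (((h[...,0]<12)|(h[...,0]>172))&(h[...,1]>125)&(h[...,2]>80)).astype(np.uint8)*255
def blobs(m,lo,hi):
    cs,_=cv2.findContours(m,cv2.RETR_EXTERNAL,cv2.CHAIN_APPROX_NONE)
    return [c for c in cs if lo<cv2.contourArea(c)<hi]
def tcp():
    s=manip.state(); q=s["tool_rot"]; return s, Ro.from_quat(np.r_[q[1:],q[0]])
E
python3 - <<'E'
from h import *
im=cv2.imread("pics/top0.png");c=calibration("top")
for b in blobs(reds(im),100,600):
    e=cv2.fitEllipse(b); 
    for z in (.022,.034): print("red",np.round(e[0],1),np.round(e[1],1),z,ray(c,e[0],z).round(4))
h=cv2.cvtColor(im,cv2.COLOR_BGR2HSV)
roi=np.zeros(im.shape[:2],np.uint8);roi[195:295,250:358]=1
w=((h[...,1]<60)&(h[...,2]>120)).astype(np.uint8)*255*roi
b=max(blobs(w,500,99999),key=cv2.contourArea)
P=ray(c,b[:,0],.022)[:,:2]
r=cv2.minAreaRect((cv2.convexHull((P*1000).astype(np.float32))));print("palette",r,cv2.boxPoints(r).round(1))
s=calibration("side");im2=cv2.imread("pics/side0.png")
for b in blobs(reds(im2),40,600):
    e=cv2.fitEllipse(b)
    if e[0][0]>240 and e[0][0]<340: print("side",np.round(e[0],1),ray(s,e[0],.022).round(4),ray(s,e[0],.034).round(4))
cv2.imwrite("pics/crop.png",cv2.resize(im[190:300,215:400],None,fx=4,fy=4,interpolation=cv2.INTER_CUBIC))
for n,p,z in(("jarA",(235,233),.06),("jarB",(229,201),.06),("cup",(378,212),.075),("brush1",(276,188),.005),("brush2",(350,188),.005)):print(n,ray(c,p,z).round(3))
E
```

```text
red [283.4 262.5] [17.1 17.5] 0.022 [[0.515  0.1247 0.022 ]]
red [283.4 262.5] [17.1 17.5] 0.034 [[0.5144 0.1236 0.034 ]]
red [272.7 226. ] [16.6 17.3] 0.022 [[0.6011 0.1539 0.022 ]]
red [272.7 226. ] [16.6 17.3] 0.034 [[0.5992 0.1525 0.034 ]]
red [300.1 222.8] [16.8 16.9] 0.022 [[0.6102 0.0884 0.022 ]]
red [300.1 222.8] [16.8 16.9] 0.034 [[0.6083 0.0878 0.034 ]]
palette ((560.681640625, 81.200439453125), (166.44081115722656, 198.7177734375), 8.025254249572754) [[464.4 168. ]
 [492.1 -28.8]
 [657.   -5.6]
 [629.2 191.2]]
side [308.  201.7] [[0.6092 0.087  0.022 ]] [[0.608  0.0709 0.034 ]]
side [270.7 191.6] [[0.5133 0.1379 0.022 ]] [[0.5136 0.121  0.034 ]]
side [303.  187.5] [[0.6004 0.1521 0.022 ]] [[0.5993 0.135  0.034 ]]
jarA [[0.577 0.235 0.06 ]]
jarB [[0.652 0.254 0.06 ]]
cup [[ 0.63  -0.091  0.075]]
brush1 [[0.7   0.152 0.005]]
brush2 [[ 0.704 -0.033  0.005]]
```

View pics/crop.png

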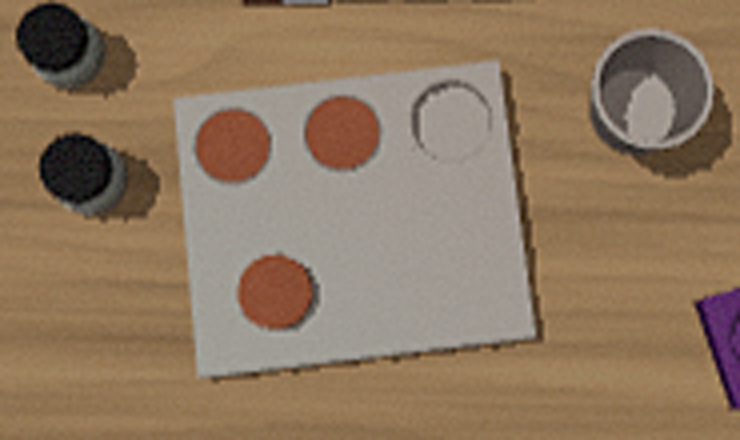

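The crop confirms it: the empty white bore is at crop (452,121), top image (328,220). The loose tablet, with a shadow on its side, is at crop (276,292). Well centre from the neighbouring tablets is (.6194,.0231), and from the palette outline (.6196,.0229), so they agree. I'll push with the partly closed fingers as a cradle, starting by turning the tool.

Request:
send_rows --rows '[{"wz":0.14,"hand":-0.4},{"wz":0.14,"hand":-0.4},{"wz":0.14,"hand":-0.4},{"hand":-0.4},{"hand":-0.4},{"hand":-0.4},{"hand":-0.4},{"hand":-0.4},{"hand":-0.4},{"hand":-0.4}]'

```text
invalid input at $.rows[0]: expected keys x, y, z, wx, wy, wz, hand
```

```bash
cat >> h.py <<'E'
WELL=np.array([.6195,.023]); TAB=np.array([.5140,.1230])
def goto(p):
    s,R=tcp(); d=R.inv().apply(np.array(p)-s["tool_pos"])
    print("t",s["time"],"tcp",s["tool_pos"].round(4),"F",s["contact_force"].round(1),"w",round(s["gripper_width"],3),"x-axis",R.as_matrix()[:,0].round(4),"z",R.as_matrix()[:,2].round(4),"delta units",(d/.15).round(3))
E
python3 - <<'E'
from h import *
u=(WELL-TAB);print(np.linalg.norm(u));u/=np.linalg.norm(u);print(u)
a=TAB-.050*u
goto([*a,.10])
E
```

```text
0.1453624779645697
[ 0.72577189 -0.68793544]
t 0.1 tcp [0.2584 0.5684 0.2302] F [ 0.8  0.4 -0.2] w 1.001 x-axis [-9.103e-01  4.140e-01  2.000e-04] z [-0.001  -0.0017 -1.    ] delta units [-2.465 -1.888  0.871]
```

Request:
send_rows --rows '[{"x":0,"y":0,"z":0,"wx":0,"wy":0,"wz":0.14,"hand":-0.4},{"x":0,"y":0,"z":0,"wx":0,"wy":0,"wz":0.14,"hand":-0.4},{"x":0,"y":0,"z":0,"wx":0,"wy":0,"wz":0.14,"hand":-0.4},{"x":-0.1,"y":-0.1,"z":0,"wx":0,"wy":0,"wz":0,"hand":-0.4},{"x":-0.1,"y":-0.1,"z":0,"wx":0,"wy":0,"wz":0,"hand":-0.4},{"x":-0.1,"y":-0.1,"z":0,"wx":0,"wy":0,"wz":0,"hand":-0.4},{"x":-0.1,"y":-0.1,"z":0,"wx":0,"wy":0,"wz":0,"hand":-0.4},{"x":-0.1,"y":-0.1,"z":0,"wx":0,"wy":0,"wz":0,"hand":-0.4},{"x":0,"y":0,"z":0,"wx":0,"wy":0,"wz":0,"hand":-0.4},{"x":0,"y":0,"z":0,"wx":0,"wy":0,"wz":0,"hand":-0.4}]'

```text
time: 0.93
tool_pos: [0.2617, 0.4623, 0.231]
tool_rot: [-0.0, 0.37, 0.929, 0.0]
contact_force: [-0.7, -0.1, 0.4]
gripper_width: 0.299
grasp_force: 0.0
```

Run:
```python
from h import *
goto([.4777,.1574,.10])
```

```text
t 0.9333 tcp [0.2617 0.4623 0.231 ] F [-0.7 -0.1  0.4] w 0.299 x-axis [-7.264e-01  6.872e-01  2.000e-04] z [-2.e-04  1.e-04 -1.e+00] delta units [-2.443 -0.487  0.873]
```

Request:
send_rows --rows '[{"x":-0.24,"y":-0.05,"z":0.08,"wx":0,"wy":0,"wz":0,"hand":-0.4},{"x":-0.24,"y":-0.05,"z":0.08,"wx":0,"wy":0,"wz":0,"hand":-0.4},{"x":-0.24,"y":-0.05,"z":0.08,"wx":0,"wy":0,"wz":0,"hand":-0.4},{"x":-0.24,"y":-0.05,"z":0.08,"wx":0,"wy":0,"wz":0,"hand":-0.4},{"x":-0.24,"y":-0.05,"z":0.08,"wx":0,"wy":0,"wz":0,"hand":-0.4},{"x":-0.24,"y":-0.05,"z":0.08,"wx":0,"wy":0,"wz":0,"hand":-0.4},{"x":-0.24,"y":-0.05,"z":0.08,"wx":0,"wy":0,"wz":0,"hand":-0.4},{"x":-0.24,"y":-0.05,"z":0.08,"wx":0,"wy":0,"wz":0,"hand":-0.4},{"x":-0.24,"y":-0.05,"z":0.08,"wx":0,"wy":0,"wz":0,"hand":-0.4},{"x":-0.1,"y":-0.03,"z":0.08,"wx":0,"wy":0,"wz":0,"hand":-0.4}]'

```text
time: 1.77
tool_pos: [0.4614, 0.1754, 0.111]
tool_rot: [0.001, 0.371, 0.929, 0.0]
contact_force: [-1.0, 0.0, 0.1]
gripper_width: 0.3
grasp_force: 0.0
```

Run:
```python
from h import *
goto([.4777,.1574,.023])
c=calibration("wrist");im=grab_frame("wrist");cv2.imwrite("pics/w1.png",im)
for b in blobs(reds(im),100,30000):
    e=cv2.fitEllipse(b); print(np.round(e[0]),np.round(e[1]),ray(c,e[0],.034).round(4),ray(c,e[0],.022).round(4))
```

```text
t 1.7667 tcp [0.4614 0.1754 0.111 ] F [-1.   0.   0.1] w 0.3 x-axis [-0.7254  0.6883 -0.0016] z [ 1.6e-03 -6.0e-04 -1.0e+00] delta units [-0.161 -0.013  0.587]
[318. 301.] [54. 55.] [[0.5106 0.1254 0.034 ]] [[0.5162 0.12   0.022 ]]
```

View pics/w1.png

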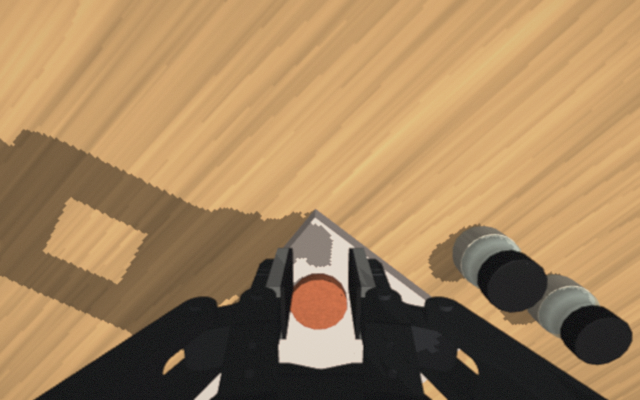

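The wrist view shows the tablet at (318,301), centred laterally between the fingers, with the palette corner at (315,212). Next I lower the fingers behind the tablet.

Request:
send_rows --rows '[{"x":-0.02,"y":0,"z":0.1,"wx":0,"wy":0,"wz":0,"hand":-0.4},{"x":-0.02,"y":-0.01,"z":0.1,"wx":0,"wy":0,"wz":0,"hand":-0.4},{"x":-0.02,"y":0,"z":0.1,"wx":0,"wy":0,"wz":0,"hand":-0.4},{"x":-0.02,"y":0,"z":0.1,"wx":0,"wy":0,"wz":0,"hand":-0.4},{"x":-0.02,"y":0,"z":0.06,"wx":0,"wy":0,"wz":0,"hand":-0.4},{"x":0,"y":0,"z":0.05,"wx":0,"wy":0,"wz":0,"hand":-0.4},{"x":0,"y":0,"z":0.03,"wx":0,"wy":0,"wz":0,"hand":-0.4},{"x":0,"y":0,"z":0.02,"wx":0,"wy":0,"wz":0,"hand":-0.4},{"x":0,"y":0,"z":0.02,"wx":0,"wy":0,"wz":0,"hand":-0.4},{"x":0,"y":0,"z":0,"wx":0,"wy":0,"wz":0,"hand":-0.4}]'

```text
time: 2.65
tool_pos: [0.4687, 0.1666, 0.0243]
tool_rot: [-0.0, 0.369, 0.929, 0.0]
contact_force: [-0.2, 0.1, -0.7]
gripper_width: 0.301
grasp_force: 0.0
```

Run:
```python
from h import *
goto([.4777,.1574,.023])
im=grab_frame("side")
cv2.imwrite("pics/s1.png",cv2.resize(im[130:260,210:370],None,fx=4.5,fy=4.5,interpolation=cv2.INTER_CUBIC))
```

```text
t 2.65 tcp [0.4687 0.1666 0.0243] F [-0.2  0.1 -0.7] w 0.301 x-axis [-0.7273  0.6863  0.    ] z [-0.  0. -1.] delta units [-0.086 -0.003  0.008]
```

View pics/s1.png

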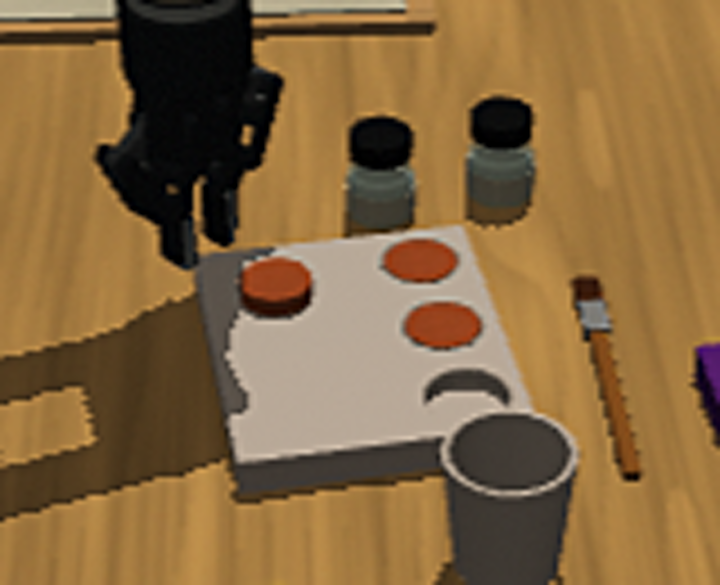

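The side view shows the fingertips low beside the palette's near corner at crop (200,250), just behind the tablet at (275,287). I push gently along tool -x.

Request:
send_rows --rows '[{"x":-0.03,"y":0,"z":0,"wx":0,"wy":0,"wz":0,"hand":-0.4},{"x":-0.03,"y":0,"z":0,"wx":0,"wy":0,"wz":0,"hand":-0.4},{"x":-0.03,"y":0,"z":0,"wx":0,"wy":0,"wz":0,"hand":-0.4},{"x":-0.03,"y":0,"z":0,"wx":0,"wy":0,"wz":0,"hand":-0.4},{"x":-0.03,"y":0,"z":0,"wx":0,"wy":0,"wz":0,"hand":-0.4},{"x":-0.02,"y":0,"z":0,"wx":0,"wy":0,"wz":0,"hand":-0.4},{"x":-0.02,"y":0,"z":0,"wx":0,"wy":0,"wz":0,"hand":-0.4},{"x":-0.02,"y":0,"z":0,"wx":0,"wy":0,"wz":0,"hand":-0.4},{"x":-0.02,"y":0,"z":0,"wx":0,"wy":0,"wz":0,"hand":-0.4},{"x":-0.02,"y":0,"z":0,"wx":0,"wy":0,"wz":0,"hand":-0.4}]'

```text
time: 3.53
tool_pos: [0.4961, 0.1405, 0.0242]
tool_rot: [-0.0, 0.369, 0.929, -0.0]
contact_force: [0.1, 0.9, 0.3]
gripper_width: 0.298
grasp_force: 0.1
```

Request:
send_rows --rows '[{"x":-0.02,"y":0,"z":0,"wx":0,"wy":0,"wz":0,"hand":-0.4},{"x":-0.02,"y":0,"z":0,"wx":0,"wy":0,"wz":0,"hand":-0.4},{"x":-0.02,"y":0,"z":0,"wx":0,"wy":0,"wz":0,"hand":-0.4},{"x":-0.02,"y":0,"z":0,"wx":0,"wy":0,"wz":0,"hand":-0.4},{"x":-0.02,"y":0,"z":0,"wx":0,"wy":0,"wz":0,"hand":-0.4},{"x":-0.02,"y":0,"z":0,"wx":0,"wy":0,"wz":0,"hand":-0.4},{"x":-0.02,"y":0,"z":0,"wx":0,"wy":0,"wz":0,"hand":-0.4},{"x":-0.02,"y":0,"z":0,"wx":0,"wy":0,"wz":0,"hand":-0.4},{"x":-0.02,"y":0,"z":0,"wx":0,"wy":0,"wz":0,"hand":-0.4},{"x":-0.02,"y":0,"z":0,"wx":0,"wy":0,"wz":0,"hand":-0.4}]'

```text
time: 4.37
tool_pos: [0.518, 0.1198, 0.0243]
tool_rot: [0.0, 0.369, 0.929, -0.0]
contact_force: [-0.3, 1.1, 0.5]
gripper_width: 0.301
grasp_force: 0.0
```

```bash
cat >> h.py <<'E'
def look(tag):
    goto([.5985,.043,.024]); s,R=tcp()
    for n in("top","side"):
        im=grab_frame(n);c=calibration(n);cv2.imwrite(f"pics/{n}_{tag}.png",im)
        for b in blobs(reds(im),40,700):
            e=cv2.fitEllipse(b);p=ray(c,e[0],.034)[0]
            if abs(p[0]-.56)<.12 and abs(p[1]-.08)<.12:
                print(n,np.round(e[0],1),np.round(e[1],1),p.round(4),"ahead,lat of tcp mm",(R.inv().apply(p-s["tool_pos"])[:2]*1000).round(1),"well in tool",(R.inv().apply(np.r_[WELL,.034]-s["tool_pos"])[:2]*1000).round(1))
E
python3 -c "
from h import *
look('a')"
```

```text
t 4.3667 tcp [0.518  0.1198 0.0243] F [-0.3  1.1  0.5] w 0.301 x-axis [-0.7271  0.6866 -0.    ] z [ 0. -0. -1.] delta units [-0.742 -0.004  0.002]
top [272.4 222.2] [ 8.4 18.1] [0.6082 0.1535 0.034 ] ahead,lat of tcp mm [-42.5  86.4] well in tool [-140.3   -0.7]
top [300.4 221.5] [14.4 16.3] [0.6113 0.0871 0.034 ] ahead,lat of tcp mm [-90.3  40.3] well in tool [-140.3   -0.7]
side [308.  201.7] [ 9.1 16.1] [0.608  0.0709 0.034 ] ahead,lat of tcp mm [-99.1  26.2] well in tool [-140.3   -0.7]
side [303.  187.5] [ 8.8 15.3] [0.5992 0.1348 0.034 ] ahead,lat of tcp mm [-48.8  66.7] well in tool [-140.3   -0.7]
```

Run:
```python
from h import *
a=cv2.imread("pics/side_a.png")[130:260,210:370];b=cv2.imread("pics/top_a.png")[190:300,215:375]
f=lambda i:cv2.resize(i,(400,int(i.shape[0]*400/160)),interpolation=cv2.INTER_CUBIC)
a,b=f(a),f(b);o=np.zeros((330,800,3),np.uint8);o[:a.shape[0],:400]=a;o[:b.shape[0],400:]=b;cv2.imwrite("pics/ab.png",o)
```

```text
(no output)
```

View pics/ab.png

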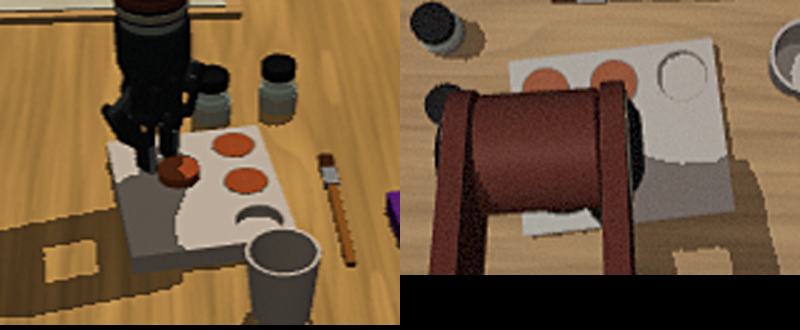

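The picture shows the tablet nested against both fingertips at left panel (179,171), moving towards the well at (260,215). The arm hides it from the top camera. I continue pushing.

Request:
send_rows --rows '[{"x":-0.025,"y":0,"z":0,"wx":0,"wy":0,"wz":0,"hand":-0.4},{"x":-0.025,"y":0,"z":0,"wx":0,"wy":0,"wz":0,"hand":-0.4},{"x":-0.025,"y":0,"z":0,"wx":0,"wy":0,"wz":0,"hand":-0.4},{"x":-0.025,"y":0,"z":0,"wx":0,"wy":0,"wz":0,"hand":-0.4},{"x":-0.025,"y":0,"z":0,"wx":0,"wy":0,"wz":0,"hand":-0.4},{"x":-0.025,"y":0,"z":0,"wx":0,"wy":0,"wz":0,"hand":-0.4},{"x":-0.025,"y":0,"z":0,"wx":0,"wy":0,"wz":0,"hand":-0.4},{"x":-0.025,"y":0,"z":0,"wx":0,"wy":0,"wz":0,"hand":-0.4},{"x":-0.025,"y":0,"z":0,"wx":0,"wy":0,"wz":0,"hand":-0.4},{"x":-0.025,"y":0,"z":0,"wx":0,"wy":0,"wz":0,"hand":-0.4}]'

```text
time: 5.3
tool_pos: [0.5453, 0.0941, 0.0243]
tool_rot: [-0.0, 0.369, 0.929, 0.0]
contact_force: [-0.8, -0.5, -0.7]
gripper_width: 0.298
grasp_force: 0.1
```

Request:
send_rows --rows '[{"x":-0.025,"y":0,"z":0,"wx":0,"wy":0,"wz":0,"hand":-0.4},{"x":-0.025,"y":0,"z":0,"wx":0,"wy":0,"wz":0,"hand":-0.4},{"x":-0.025,"y":0,"z":0,"wx":0,"wy":0,"wz":0,"hand":-0.4},{"x":-0.025,"y":0,"z":0,"wx":0,"wy":0,"wz":0,"hand":-0.4},{"x":-0.025,"y":0,"z":0,"wx":0,"wy":0,"wz":0,"hand":-0.4},{"x":-0.025,"y":0,"z":0,"wx":0,"wy":0,"wz":0,"hand":-0.4},{"x":-0.025,"y":0,"z":0,"wx":0,"wy":0,"wz":0,"hand":-0.4},{"x":-0.025,"y":0,"z":0,"wx":0,"wy":0,"wz":0,"hand":-0.4},{"x":-0.025,"y":0,"z":0,"wx":0,"wy":0,"wz":0,"hand":-0.4},{"x":-0.025,"y":0,"z":0,"wx":0,"wy":0,"wz":0,"hand":-0.4}]'

```text
time: 6.13
tool_pos: [0.5726, 0.0683, 0.0243]
tool_rot: [0.0, 0.369, 0.929, -0.0]
contact_force: [0.2, -0.5, 0.3]
gripper_width: 0.301
grasp_force: 0.1
```

```bash
sed -i 's/\[...,2\]>80/[...,2]>45/' h.py
python3 - <<'E'
from h import *
look('b')
im=cv2.imread("pics/side_b.png");c=calibration("wrist");w=grab_frame("wrist")
for b in blobs(reds(w),100,30000):
    e=cv2.fitEllipse(b); print("wrist",np.round(e[0]),np.round(e[1]),ray(c,e[0],.034).round(4))
o=np.zeros((400,800,3),np.uint8);o[:,:400]=cv2.resize(im[150:250,250:350],(400,400),interpolation=cv2.INTER_CUBIC);o[:250,400:]=cv2.resize(w,(400,250))
cv2.imwrite("pics/b.png",o)
E
```

```text
t 6.1333 tcp [0.5726 0.0683 0.0243] F [ 0.2 -0.5  0.3] w 0.301 x-axis [-0.7271  0.6865 -0.    ] z [ 0. -0. -1.] delta units [-0.242 -0.004  0.002]
side [305.2 206.9] [14.9 23.4] [0.5996 0.0495 0.034 ] ahead,lat of tcp mm [-32.6   4.8] well in tool [-65.2  -0.8]
wrist [572. 316.] [25. 55.] [[0.6684 0.138  0.034 ]]
wrist [320. 326.] [75. 92.] [[0.5917 0.0493 0.034 ]]
wrist [413. 274.] [52. 73.] [[0.6004 0.0977 0.034 ]]
wrist [503. 182.] [ 89. 105.] [[0.5927 0.1512 0.034 ]]
```

View pics/b.png

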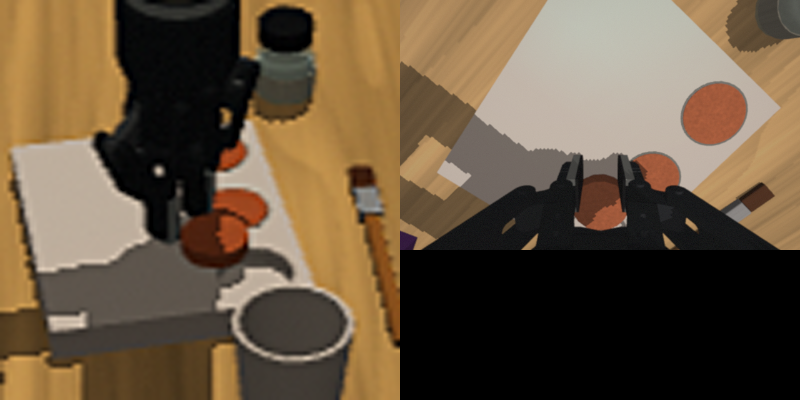

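The tablet is still symmetric between the fingers (wrist panel (600,200)), with its front edge reaching the well rim at side panel (265,262). About 36 mm remain. I take 25 mm slowly, then creep.

Request:
send_rows --rows '[{"x":-0.017,"y":-0.001,"z":0,"wx":0,"wy":0,"wz":0,"hand":-0.4},{"x":-0.017,"y":-0.001,"z":0,"wx":0,"wy":0,"wz":0,"hand":-0.4},{"x":-0.017,"y":-0.001,"z":0,"wx":0,"wy":0,"wz":0,"hand":-0.4},{"x":-0.017,"y":-0.001,"z":0,"wx":0,"wy":0,"wz":0,"hand":-0.4},{"x":-0.017,"y":-0.001,"z":0,"wx":0,"wy":0,"wz":0,"hand":-0.4},{"x":-0.017,"y":0,"z":0,"wx":0,"wy":0,"wz":0,"hand":-0.4},{"x":-0.017,"y":0,"z":0,"wx":0,"wy":0,"wz":0,"hand":-0.4},{"x":-0.017,"y":0,"z":0,"wx":0,"wy":0,"wz":0,"hand":-0.4},{"x":-0.017,"y":0,"z":0,"wx":0,"wy":0,"wz":0,"hand":-0.4},{"x":-0.017,"y":0,"z":0,"wx":0,"wy":0,"wz":0,"hand":-0.4}]'

```text
time: 7.12
tool_pos: [0.5906, 0.0504, 0.0243]
tool_rot: [-0.0, 0.369, 0.929, 0.0]
contact_force: [-0.4, 0.7, -0.2]
gripper_width: 0.301
grasp_force: 0.1
```

Request:
send_rows --rows '[{"x":-0.006,"y":0,"z":0,"wx":0,"wy":0,"wz":0,"hand":-0.4},{"x":-0.006,"y":0,"z":0,"wx":0,"wy":0,"wz":0,"hand":-0.4},{"x":-0.006,"y":0,"z":0,"wx":0,"wy":0,"wz":0,"hand":-0.4},{"x":-0.006,"y":0,"z":0,"wx":0,"wy":0,"wz":0,"hand":-0.4},{"x":-0.006,"y":0,"z":0,"wx":0,"wy":0,"wz":0,"hand":-0.4},{"x":-0.006,"y":0,"z":0,"wx":0,"wy":0,"wz":0,"hand":-0.4},{"x":-0.006,"y":0,"z":0,"wx":0,"wy":0,"wz":0,"hand":-0.4},{"x":-0.006,"y":0,"z":0,"wx":0,"wy":0,"wz":0,"hand":-0.4},{"x":-0.006,"y":0,"z":0,"wx":0,"wy":0,"wz":0,"hand":-0.4},{"x":-0.006,"y":0,"z":0,"wx":0,"wy":0,"wz":0,"hand":-0.4}]'

```text
time: 7.95
tool_pos: [0.5969, 0.0443, 0.0243]
tool_rot: [-0.0, 0.369, 0.929, -0.0]
contact_force: [0.6, 0.3, -1.0]
gripper_width: 0.299
grasp_force: 0.0
```

Run:
```python
from h import *
look('c')
im=cv2.imread("pics/side_c.png");w=grab_frame("wrist")
o=np.zeros((400,800,3),np.uint8);o[:,:400]=cv2.resize(im[160:240,270:350],(400,400),interpolation=cv2.INTER_CUBIC);o[:250,400:]=cv2.resize(w,(400,250))
cv2.imwrite("pics/c.png",o)
```

```text
t 7.95 tcp [0.5969 0.0443 0.0243] F [ 0.6  0.3 -1. ] w 0.299 x-axis [-0.7272  0.6864  0.    ] z [-0. -0. -1.] delta units [-0.014  0.001  0.002]
top [298.2 227.8] [ 6.1 11.1] [0.5962 0.0919 0.034 ] ahead,lat of tcp mm [33.2 34. ] well in tool [-31.1  -0. ]
side [312.8 216. ] [12.5 17.2] [0.6159 0.0111 0.034 ] ahead,lat of tcp mm [-36.6 -11.2] well in tool [-31.1  -0. ]
```

View pics/c.png

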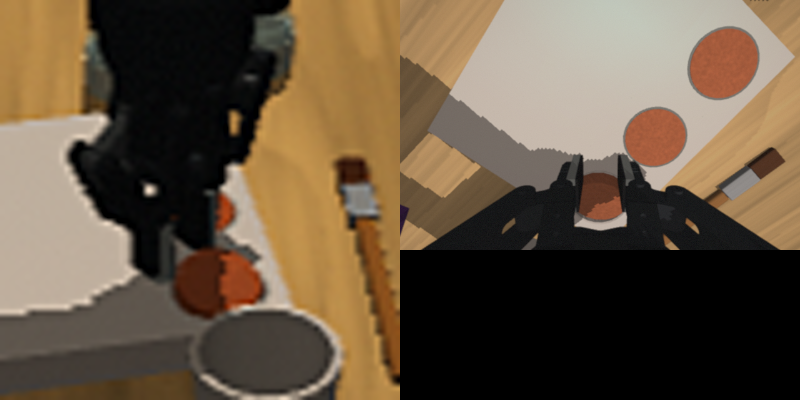

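The tablet has tipped into the well: in the side view at (313,216) it is rounder than the flush ones, so its front is down and its rear is still on the rim. Creep on.

Request:
send_rows --rows '[{"x":-0.004,"y":0,"z":0,"wx":0,"wy":0,"wz":0,"hand":-0.4},{"x":-0.004,"y":0,"z":0,"wx":0,"wy":0,"wz":0,"hand":-0.4},{"x":-0.004,"y":0,"z":0,"wx":0,"wy":0,"wz":0,"hand":-0.4},{"x":-0.004,"y":0,"z":0,"wx":0,"wy":0,"wz":0,"hand":-0.4},{"x":-0.004,"y":0,"z":0,"wx":0,"wy":0,"wz":0,"hand":-0.4},{"x":0,"y":0,"z":0,"wx":0,"wy":0,"wz":0,"hand":-0.4},{"x":0,"y":0,"z":0,"wx":0,"wy":0,"wz":0,"hand":-0.4},{"x":0,"y":0,"z":0,"wx":0,"wy":0,"wz":0,"hand":-0.4},{"x":0,"y":0,"z":0,"wx":0,"wy":0,"wz":0,"hand":-0.4},{"x":0,"y":0,"z":0,"wx":0,"wy":0,"wz":0,"hand":-0.4}]'

```text
time: 8.93
tool_pos: [0.599, 0.0423, 0.0243]
tool_rot: [-0.0, 0.369, 0.929, -0.0]
contact_force: [-0.7, -0.6, 0.6]
gripper_width: 0.3
grasp_force: 0.0
```

Run:
```python
from h import *
look('d')
print(ray(calibration("side"),[(312.8,216)],.022))
```

```text
t 8.9333 tcp [0.599  0.0423 0.0243] F [-0.7 -0.6  0.6] w 0.3 x-axis [-0.7272  0.6865  0.    ] z [-0.  0. -1.] delta units [0.006 0.001 0.002]
top [299.1 227.4] [ 7.3 11.6] [0.5973 0.0899 0.034 ] ahead,lat of tcp mm [33.9 33.4] well in tool [-28.2  -0. ]
side [312.8 217.4] [ 9.7 17.1] [0.6155 0.0056 0.034 ] ahead,lat of tcp mm [-37.2 -15.4] well in tool [-28.2  -0. ]
[[0.6171707  0.02633882 0.022     ]]
```

The side ellipse is now 9.7×17.1, the same aspect as the flush tablets, so it has dropped. I back off and lift away to check from above.

Request:
send_rows --rows '[{"x":0.03,"y":0,"z":0,"wx":0,"wy":0,"wz":0,"hand":-0.4},{"x":0.05,"y":0,"z":0,"wx":0,"wy":0,"wz":0,"hand":-0.4},{"x":0.05,"y":0,"z":-0.03,"wx":0,"wy":0,"wz":0,"hand":-0.4},{"x":0,"y":0,"z":-0.1,"wx":0,"wy":0,"wz":0,"hand":-0.4},{"x":0,"y":0,"z":-0.2,"wx":0,"wy":0,"wz":0,"hand":-0.4},{"x":0,"y":0,"z":-0.2,"wx":0,"wy":0,"wz":0,"hand":-0.4},{"x":0.2,"y":0,"z":-0.1,"wx":0,"wy":0,"wz":0,"hand":-0.4},{"x":0.2,"y":0,"z":0,"wx":0,"wy":0,"wz":0,"hand":-0.4},{"x":0.2,"y":0,"z":0,"wx":0,"wy":0,"wz":0,"hand":-0.4},{"x":0.2,"y":0,"z":0,"wx":0,"wy":0,"wz":0,"hand":-0.4}]'

```text
time: 9.87
tool_pos: [0.4964, 0.1392, 0.1196]
tool_rot: [0.0, 0.369, 0.929, 0.0]
contact_force: [0.1, 0.5, 0.4]
gripper_width: 0.303
grasp_force: 0.0
```

Request:
send_rows --rows '[{"x":0.2,"y":0,"z":0,"wx":0,"wy":0,"wz":0,"hand":-0.4},{"x":0.2,"y":0,"z":0,"wx":0,"wy":0,"wz":0,"hand":-0.4},{"x":0.2,"y":0,"z":0,"wx":0,"wy":0,"wz":0,"hand":-0.4},{"x":0.2,"y":0,"z":0,"wx":0,"wy":0,"wz":0,"hand":-0.4},{"x":0.2,"y":0,"z":0,"wx":0,"wy":0,"wz":0,"hand":-0.4},{"x":0.2,"y":0,"z":0,"wx":0,"wy":0,"wz":0,"hand":-0.4},{"x":0,"y":0,"z":0,"wx":0,"wy":0,"wz":0,"hand":-0.4},{"x":0,"y":0,"z":0,"wx":0,"wy":0,"wz":0,"hand":-0.4},{"x":0,"y":0,"z":0,"wx":0,"wy":0,"wz":0,"hand":-0.4},{"x":0,"y":0,"z":0,"wx":0,"wy":0,"wz":0,"hand":-0.4}]'

```text
time: 10.7
tool_pos: [0.3673, 0.2612, 0.119]
tool_rot: [0.0, 0.37, 0.929, 0.0]
contact_force: [0.2, -1.0, 0.5]
gripper_width: 0.299
grasp_force: 0.0
```

Run:
```python
from h import *
look('e')
a=cv2.imread("pics/side_e.png")[160:240,260:360];b=cv2.imread("pics/top_e.png")[180:290,220:400]
o=np.zeros((330,800,3),np.uint8);o[:320,:400]=cv2.resize(a,(400,320),interpolation=cv2.INTER_CUBIC);o[:244,400:]=cv2.resize(b,(400,244),interpolation=cv2.INTER_CUBIC)
cv2.imwrite("pics/e.png",o)
```

```text
t 10.7 tcp [0.3673 0.2612 0.119 ] F [ 0.2 -1.   0.5] w 0.299 x-axis [-7.266e-01  6.871e-01 -4.000e-04] z [ 5.e-04 -1.e-04 -1.e+00] delta units [-2.119e+00  2.000e-03  6.340e-01]
top [272.7 226. ] [16.6 17.3] [0.5993 0.1525 0.034 ] ahead,lat of tcp mm [-243.3   80.4] well in tool [-3.469e+02  2.000e-01]
top [300.1 222.8] [16.8 17. ] [0.6084 0.0878 0.034 ] ahead,lat of tcp mm [-294.3   39.6] well in tool [-3.469e+02  2.000e-01]
top [326.7 220.1] [16.3 17.2] [0.6162 0.0249 0.034 ] ahead,lat of tcp mm [-343.2   -0.7] well in tool [-3.469e+02  2.000e-01]
side [313.  217.1] [ 9.7 16.9] [0.6159 0.0069 0.034 ] ahead,lat of tcp mm [-355.4  -14. ] well in tool [-3.469e+02  2.000e-01]
side [308.  201.7] [ 9.1 16.1] [0.608  0.0709 0.034 ] ahead,lat of tcp mm [-305.7   27.1] well in tool [-3.469e+02  2.000e-01]
side [303.1 187.5] [ 8.8 15.4] [0.5994 0.1348 0.034 ] ahead,lat of tcp mm [-255.5   67.7] well in tool [-3.469e+02  2.000e-01]
```

View pics/e.png

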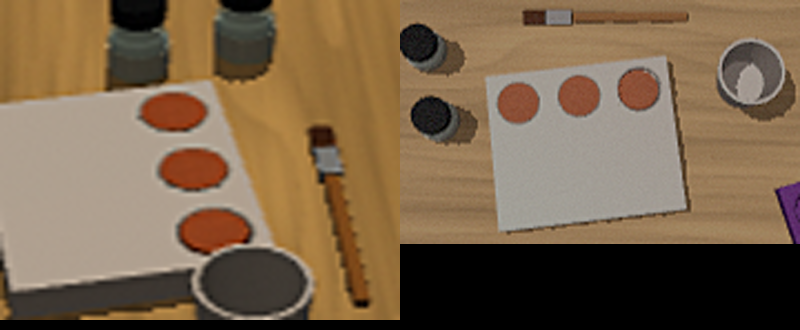

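Run:
```python
from h import *
for n in("top","side"):
    im=cv2.imread(f"pics/{n}_e.png");c=calibration(n)
    for v in(45,110,130):
        m=reds(im)&((im[...,2]>v).astype(np.uint8)*255)
        for b in blobs(m,40,700):
            e=cv2.fitEllipse(b);p=ray(c,e[0],.022)[0]
            if abs(p[0]-.6)<.05 and abs(p[1]-.09)<.1:
                q=ray(c,b[:,0],.022)[:,:2]*1000; E=cv2.fitEllipse(q.astype(np.float32)); print(n,v,np.round(E[0],1),np.round(E[1],1),round(E[2]))
```

```text
top 45 [601.2 153.9] [40.  41.6] 168
top 45 [610.4  88.4] [40.3 41.2] 93
top 45 [618.4  24.7] [39.7 41.6] 138
top 110 [601.2 153.9] [40.  41.6] 168
top 110 [610.4  88.4] [40.3 41.2] 93
top 110 [618.3  24.6] [39.8 40.3] 130
top 130 [601.3 153.6] [39.8 40.6] 6
top 130 [610.7  88.5] [38.9 40.2] 7
top 130 [618.8  24.2] [38.7 39. ] 24
side 45 [617.3  22.3] [38.5 43. ] 113
side 45 [609.3  87.3] [39.8 41.8] 88
side 45 [600.5 152.2] [40.9 42. ] 39
side 110 [616.9  22.7] [37.5 39.4] 120
side 110 [609.3  87.7] [39.3 41. ] 83
side 110 [600.2 153.4] [38.4 42.3] 95
side 130 [617.3  21.6] [34.7 38. ] 102
side 130 [609.1  87.1] [36.8 39.3] 112
side 130 [599.9 153. ] [35.7 41.1] 97
```

Both views place the third disc flush and about 2 mm from the well's centre, with the same round outline and the same offset between the two views as the fixed tablets. The bystanders look unmoved and the robot is clear of everything.

```bash
python3 -c "
from plant import job_done
print(job_done())"
```

```text
the job is handed in; nothing more can be done
None
```

The tablet was pushed into the empty white well and handed in at about 11 s. By camera it lies flat and flush, about 2 mm off centre, the contact forces I read stayed around 1 N, and the jars, cup and brush look unmoved; the judge gave no verdict.

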